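# Shut and bolt the sample locker for sea

### The arm

A 6-joint arm with a two-finger parallel gripper is mounted at the origin on the work surface. World frame = base frame: x ahead of the robot, y to its left, z up, the work surface at z = 0. Lengths are in m, angles in rad, forces in N, time in s.
With the tool pointing down it reaches from about 0.4 to 0.825 m from the base axis. Payload 7 kg.
Tool frame: the origin (TCP) lies midway between the tips of the shut fingers; the grasp point (between the pads) lies hold_point_z behind it (hold_point_z is the distance from the TCP to the grasp point, in m); z points along the fingers, y is the direction in which the jaws open and shut (so a half turn about z gives the same grasp; the last joint's range is limited). The gripper opens to 88 mm and grips with 3 to 60 N. Pads are 19 mm wide; open, the fingers measure 130 mm over their backs; the gripper's body (78 mm by 193 mm) begins 47 mm behind the grasp point.
Start: joints at [-0.84, 0.359, 0.012, 0, -1.224, -0.288], TCP at [0.289, -0.61, 0.227] pointing down, gripper open.
Joint ranges: [-3.07, 3.07], [-1.43, 2.12], [-1.02, 1.25], [-3.03, 1.67], [-3.05, -0], [-3.03, 3.03]. Speed limits (rad/s): [2.39, 2.39, 3.01, 3.14, 3.14, 3.14].

### API

Orientations are given as [roll, pitch, yaw] about the fixed x, y, z axes, in that order (R = Rz(yaw) Ry(pitch) Rx(roll)).
In Python, from station import * gives the robot as it stands. The module is installed in compiled form; this text tells all that it offers.
- The arm moves only by the tool arm_command, never from a script. Its arguments are lists of equal length, an entry for each row: "fingers": the closure, from -1 (fully open) to 1 (shut); "dp": the shift along the world's x, y, z in m, a list of three; "roll": the turn about the world's z in rad. In form: {"fingers": [fingers, ...], "dp": [[x, y, z], ...], "roll": [roll, ...]}. A call has 1 to 8 rows; each row shifts and turns the pose as measured when the row begins; what a row does not reach is not made up. A row lasts 1/10 s, in which the tool goes at most 50 mm and 8.59 degrees, less where a joint would pass 70% of its speed; a pose out of reach is approached as far as the arm can. A call is refused whole if a number of a shift passes 0.05 or a number of a turn 0.15, either way. A call with a gripper value outside its range is refused whole. The fingers move at their own pace and stop on an object; "newtons" is the grip in N (left out, the last holds). Time passes only in rows, so rows that do not move let the fingers close. It gives the time, the measured TCP pose, the force and the opening at its end, in the units of the state.
- get_state(): the state, without advancing time (a new reading comes with each control period).
- grab_frame(name): name is "scene" or "top" or "wrist"; returns the picture (480x640x3 uint8, blue, green, red); there is no depth.
- calibration(name): a dict with "fx", "fy", "cx", "cy" (pixels), "R" (3x3) and "t" (3): a world point X has camera coordinates R X + t; the wrist camera has in their place "hand_eye" (4x4, takes a point from camera to tool coordinates, whose origin is the TCP and whose axes are the flange's). Camera axes: x right, y down, z forward; pixel columns grow to the right and rows downward; lengths in m; the calibration is good to about 2 mm. A picture is of the moment at which its call begins: read the wrist's pose just before it. calibration takes no time and is no camera call.
- job_done(): hands the job in, once; it reports no verdict.
The state is a dict: "t": time; "q": joint angles; "qd": joint speeds; "joint_efforts": joint torques, N m; "eef_pos": TCP position; "ee_rot": TCP orientation; "force": force on the tool from outside, world axes, zero at the start; "moment": the same for the moment, N m; "width": finger opening in m.
Only numpy, scipy, OpenCV 4.12 (cv2) and the standard library are available. Lean on these libraries where they do the work, as an engineer would, in place of code of your own. Each camera call takes 0.05 s, during which the arm holds its last target.

### The job

Make the sample locker ready for sea: press its lid firmly down on the rubber seal so that the keeper lines up with the bolt, then lift the red handle of the barrel bolt out of its parking notch, run the bolt fully home through the keeper on the lid, and drop the handle right down into the locking notch. Work it by feel without forcing the lid or jamming the handle hard against the barrel, leave everything else on the bench where it is, and let go at the end.

Things in the scene. Friction and masses are not known exactly. Their poses are not given: they have to be found in the camera images.
- locker: white plastic sample locker fixed to the bench, 240 (x) by 360 (y) by 115 mm high. Origin: centre of its underside; x to its far (hinge) side, y to its left seen from the robot, z up. Points (x, y, z) given below are in this frame, mm. The left of its top (y 57 to 180) is a fixed deck at z = 115 that carries the bolt; the right (y -178 to 58) is the grey lid.
- lid_hinge (a joint): grey lid, hinged along the far edge at (118, y, 111). rad: 0 = hard down, grows as the front rises; starts ajar at 0.25 to 0.5. Stiff hinge: it stays where left, 4 to 6 N at the pad swings it down to 0.02, where a springy seal begins to resist; 15 to 30 N there presses it well down; let go, it returns to about 0.011. Above 0.014 the bolt's end butts against the keeper. Bolted, it lies at 0.005.
- lid_push (a point): middle of the flat black push pad (50 by 90 mm) on the lid's top, 38 mm behind the front edge; at (-87, -61, 117) when the lid is shut. The place to press.
- lid: the lid's plate, 236 (x) by 236 (y), 8 mm thick, about 0.6 kg, with the steel keeper at (-85, 41): a bridge 14 mm long in y, 30 wide in x, 30 high above the lid. Origin on the hinge line at (118, 0, 111).
- barrel: steel barrel on the deck: channel along y, 25 mm wide, 26 high, slotted along its top. Origin on the bolt's axis at (-85, 145, 131), mid parking notch. Its front guide, with the locking notch, is screwed on through slotted holes, so that notch lies 40 to 60 mm from the other towards -y, differing each time (not measured: find it by feel). It does not shift in use.
- bolt_slide (a joint): slide of the 14 mm brass bolt, m: 0 = parked, grows towards -y (towards the lid); home (mid locking notch) is 0.040 to 0.060; 5.75 mm beyond that a collar stops the handle stem. It drags with about 2.5 N; from 0.024 to 0.037 its tapered end enters the keeper and draws the lid down, which takes 4 to 12 N in all, then it drags with 3 to 8 N. Push on the stop with 15 N at most.
- handle_turn (a joint): turn of the handle about the bolt's axis (along y), rad: 0 = right down in a notch, the handle then pointing to the front (-x) and 20 degrees above level; grows as the handle is lifted, to 1.10 (83 degrees, nearly upright). It falls by its own weight when let go; lowered anywhere but over a notch it lands on the wall at about 0.7, where 5 N on the grip presses it on the wall with nearly 20 N.
- grip_mid (a point): middle of the red grip of the handle, 42 mm from the bolt's axis. The grip is 16 mm thick and round-ended, from 26 to 58 mm from the axis. At (-124, 145, 145) when parked.
- handle: the handle: 9 mm brass stem and red grip. Origin on the bolt's axis. Notches are open to the front (-x), 12.5 mm wide. The parking notch ends at a collar; beyond the locking notch the slot runs on 4 mm over a ledge to the front collar, so stem on that collar is 5.75 mm past mid notch. Ledge, and wall between the notches, hold the handle up; it slides when lifted past 0.78 rad.
- jar: amber jar, 44 mm across, 50 high, standing loose on the deck behind the bolt. Leave alone. Origin: centre of underside, as for the following.
- tape: roll of clear tape lying flat, 90 mm across, 36 high. Leave alone.
- rack: orange tube rack with blue-capped tubes, 100 by 160 mm, 93 high. Leave alone.
- sample_bottle: white bottle, blue cap, 68 mm across, 130 high. Leave alone.
- wash_bottle: white bottle, red cap, 64 mm across, 120 high. Leave alone.
- filter_cup: clear open cup, 72 mm across, 75 high. Leave alone.
- screw_cap: white screw cap, 48 mm across, 18 high. Leave alone.
- spanner: small steel spanner lying flat. Leave alone.

How it is judged:
By the outcome, as a careful person would: the job done as asked, in the order asked, and still so for the second after the job is handed in, with the robot touching nothing.
It also fails if it takes over 72 s, if anything falls off the work surface, if the arm or the gripper's body presses on something with over 40 N, if the wrist force passes 120 N, or if a joint passes its speed limit or range.

## Working session

There is one attempt and no reset: what is moved stays moved. The work goes in short steps, Python scripts to look and compute and a tool call to move; the robot and the scene stay as the last step left them, time stands still between calls to the robot, and variables do not carry over. Pictures are saved under pics/ and viewed, and the job is handed in when it is done.

Besides the shell and the picture viewer there is one more tool, called after "Request:" in YAML: its name, and indented under it one key for each argument. arm_command: Moves the arm, as the interface text tells. Its arguments: {"type":"object","properties":{"fingers":{"type":"array"},"dp":{"type":"array"},"roll":{"type":"array"},"newtons":{"type":"number"}},"required":["fingers","dp","roll"]}

```bash
mkdir -p pics; python3 - <<'E'
from station import *
import cv2
s=get_state();print({k:s[k] for k in ('t','eef_pos','ee_rot','force','width')}); print(s.keys())
for n in('scene','top','wrist'):
    cv2.imwrite(f'pics/{n}0.png',grab_frame(n)); c=calibration(n);print(n,c)
E
```

```text
{'t': 0.0, 'eef_pos': array([ 0.28895853, -0.60950332,  0.2256386 ]), 'ee_rot': array([ 3.13996705e+00, -1.48623197e-04, -2.69898182e+00]), 'force': array([ 0.03166596, -0.23734439, -1.0905335 ]), 'width': 0.08764094794683995}
dict_keys(['t', 'q', 'qd', 'joint_efforts', 'eef_pos', 'ee_rot', 'force', 'moment', 'width'])
scene {'fx': 519.0140241344857, 'fy': 519.0140241344857, 'cx': 318.36413657368934, 'cy': 241.80960971540804, 'R': array([[-0.74282255,  0.6694845 , -0.00227088],
       [ 0.38756959,  0.4272548 , -0.81684952],
       [-0.54589785, -0.60765437, -0.57684634]]), 't': array([ 0.39894917, -0.08407948,  1.4985693 ])}
top {'fx': 442.68778299426486, 'fy': 442.68778299426486, 'cx': 318.93799728439643, 'cy': 242.2245760444785, 'R': array([[-0.00579597, -0.99985593, -0.0159538 ],
       [-0.99240024,  0.00771232, -0.12280992],
       [ 0.12291527,  0.01512075, -0.99230197]]), 't': array([0.0168642 , 0.53357788, 1.0542851 ])}
wrist {'fx': 412.9942436313833, 'fy': 412.9942436313833, 'cx': 319.1755923528964, 'cy': 238.6677966374021, 'hand_eye': array([[ 1.12388493e-04, -9.61414859e-01, -2.75102628e-01,
         7.45591172e-02],
       [ 9.99999847e-01,  2.57260022e-04, -4.90526509e-04,
        -1.83854407e-03],
       [ 5.42372382e-04, -2.75102531e-01,  9.61414741e-01,
        -1.59726121e-01],
       [ 0.00000000e+00,  0.00000000e+00,  0.00000000e+00,
         1.00000000e+00]])}
```

View pics/scene0.png

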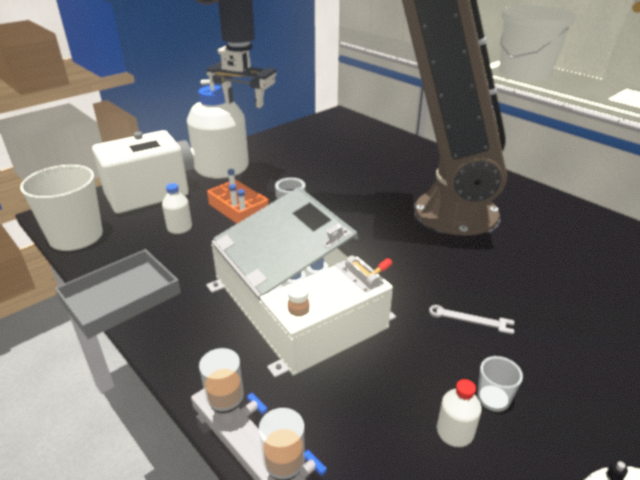

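View pics/top0.png

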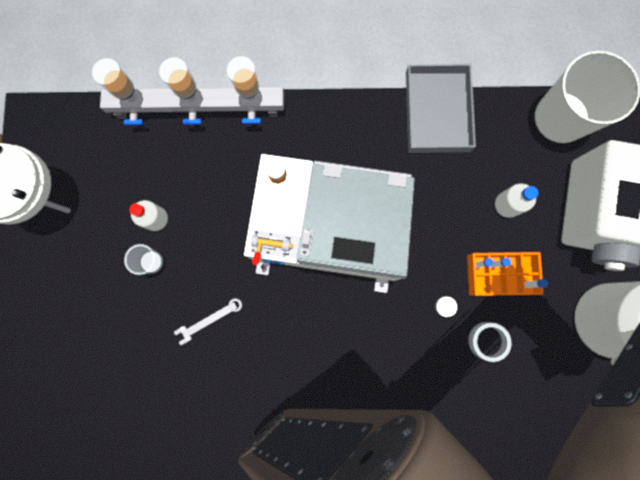

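View pics/wrist0.png

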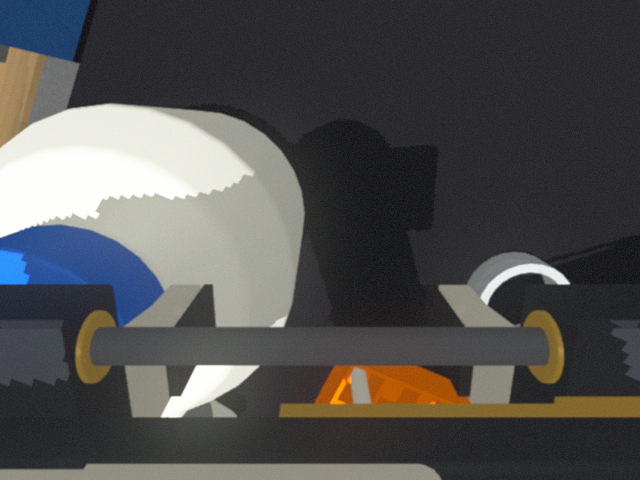

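```bash
python3 - <<'E'
import cv2
a=cv2.imread('pics/top0.png')[145:300,235:425]; cv2.imwrite('pics/topc.png',cv2.resize(a,None,fx=4.2,fy=3.8,interpolation=cv2.INTER_CUBIC)[:600,:800])
a=cv2.imread('pics/scene0.png')[180:380,200:400]; cv2.imwrite('pics/scenec.png',cv2.resize(a,None,fx=3,fy=3,interpolation=cv2.INTER_CUBIC))
E
```

```text
(no output)
```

View pics/topc.png

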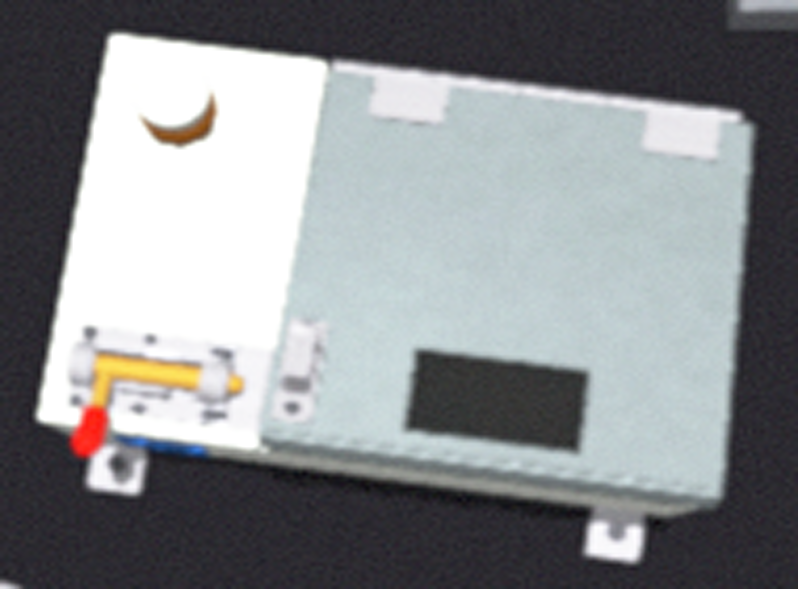

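View pics/scenec.png

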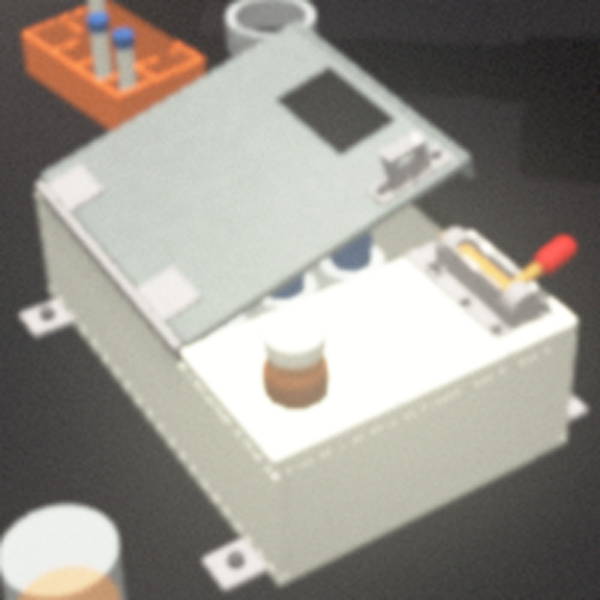

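```bash
cat > fit.py <<'E'
from station import *
import numpy as np
from scipy.optimize import least_squares
C={n:calibration(n) for n in('top','scene')}
def proj(n,X):
    c=C[n];p=c['R']@X+c['t'];return np.array([c['fx']*p[0]/p[2]+c['cx'],c['fy']*p[1]/p[2]+c['cy']])
def lid(x,y,z,a): # point given when lid shut, locker mm
    d=np.array([x-118,z-111]);c,s=np.cos(a),np.sin(a)
    # front (-x) rises
    return np.array([118+c*d[0]+s*d[1],y,111-s*d[0]+c*d[1]])
def W(P,p):
    c,s=np.cos(p[2]),np.sin(p[2]);return np.array([p[0]+(c*P[0]-s*P[1])/1e3,p[1]+(s*P[0]+c*P[1])/1e3,P[2]/1e3])
if __name__=='__main__':
    t=lambda u,v:(235+u/4.2,145+v/3.8); s=lambda u,v:(200+u/3,180+v/3)
    O=[('top',(120,180,115),t(108,35),0),('top',(-120,180,115),t(38,422),0),('top',(120,58,115),t(330,62),0),('top',(-120,57,115),t(265,448),0),('top',(-124,145,145),t(90,430),0),
    ('scene',(-120,180,115),s(577,320),0),('scene',(120,180,115),s(278,475),0),('scene',(120,58,115),s(182,352),0),('scene',(120,180,0),s(282,583),0),('scene',(-120,180,0),s(565,440),0),('scene',(-124,145,145),s(556,253),0)]
    for n,f,l in(('top',t,[(417,350),(588,370),(580,450),(407,430)]),('scene',s,[(342,153),(280,100),(328,70),(392,120)])):
        for (x,y),q in zip([(-62,-16),(-62,-106),(-112,-106),(-112,-16)],l): O.append((n,(x,y,117),f(*q),1))
    def res(p):
        return np.array([proj(n,W(lid(*P,p[3]) if L else np.array(P,float),p))-q for n,P,q,L in O]).ravel()
    r=least_squares(res,[0.6,0.05,0,0.35],loss='soft_l1');p=r.x
    print(p,np.round(r.fun.reshape(-1,2),1) if 0 else np.round(res(p).reshape(-1,2),1).tolist())
    print('pad',W(lid(-87,-61,117,p[3]),p),'shut',W((-87,-61,117),p),'grip',W((-124,145,145),p),'axis',W((-85,145,131),p))
    print('-y dir',np.sin(p[2]),-np.cos(p[2]))
E
python3 fit.py
```

```text
[ 0.58614774 -0.01472543 -0.14850683  0.26078258] [[0.4, -0.0], [0.4, -0.4], [-0.7, -0.2], [-0.0, 0.4], [0.9, 0.3], [1.4, -0.1], [-0.3, -4.4], [-0.2, -0.4], [0.3, 1.8], [1.1, 0.9], [-0.0, 1.1], [0.2, -0.7], [0.9, -0.2], [0.6, 0.5], [-0.4, -0.2], [-0.3, 0.9], [-1.1, 0.2], [0.6, -0.6], [1.3, 0.2]]
pad [ 0.49946475 -0.06343582  0.16965366] shut [ 0.49107969 -0.06218135  0.117     ] grip [0.48496702 0.14702581 0.145     ] axis [0.52353776 0.14125531 0.131     ]
-y dir -0.1479615620949334 -0.9889931122826019
```

```bash
python3 - <<'E'
import station
print([n for n in dir(station) if not n.startswith('_')]); print(getattr(station,'hold_point_z',None))
E
```

```text
['Unreachable', 'calibration', 'get_state', 'grab_frame', 'hold_point_z', 'job_done']
0.0188
```

Request:
arm_command:
  fingers: [1,1,1,1,1,1,1,1]
  dp:
    - [0.01,0.02,0.005]
    - [0.018,0.045,0.005]
    - [0.018,0.045,0.005]
    - [0.018,0.045,0.005]
    - [0.018,0.045,0]
    - [0.018,0.045,0]
    - [0.018,0.045,0]
    - [0.018,0.045,0]
  roll: [-0.08,-0.08,-0.08,-0.08,-0.08,-0.08,-0.08,-0.03]
  newtons: 20

```text
t: 0.95
eef_pos: [0.4239, -0.2669, 0.2417]
ee_rot: [3.135, -0.003, 2.961]
force: [1.2, 0.0, -0.8]
width: 0.0292
```

Request:
arm_command:
  fingers: [1,1,1,1,1,1,1]
  dp:
    - [0.015,0.04,0]
    - [0.015,0.04,0]
    - [0.015,0.04,0]
    - [0.015,0.04,-0.01]
    - [0.013,0.035,-0.015]
    - [0,0,-0.02]
    - [0,0,0]
  roll: [0.03,0,0,0,0,0,0]

```text
t: 1.65
eef_pos: [0.4996, -0.0574, 0.1965]
ee_rot: [3.133, 0.0, 2.998]
force: [0.3, -0.9, -0.3]
width: 0.0004
```

Request:
arm_command:
  fingers: [1,1,1,1,1]
  dp:
    - [-0.001,-0.004,-0.015]
    - [0,-0.001,-0.01]
    - [-0.001,0,-0.008]
    - [-0.001,0,-0.008]
    - [-0.001,0,-0.008]
  roll: [0,0,0,0,0]

```text
t: 2.15
eef_pos: [0.4975, -0.0636, 0.1503]
ee_rot: [3.132, 0.006, 2.997]
force: [-1.7, 2.2, 4.9]
width: 0.0005
```

Request:
arm_command:
  fingers: [1,1,1,1,1]
  dp:
    - [-0.001,0,-0.008]
    - [-0.001,0,-0.008]
    - [-0.001,0,-0.006]
    - [0,0,-0.004]
    - [0,0,-0.003]
  roll: [0,0,0,0,0]

```text
t: 2.65
eef_pos: [0.4953, -0.0642, 0.1225]
ee_rot: [3.13, 0.01, 2.995]
force: [-2.4, 1.9, 3.7]
width: 0.0003
```

Request:
arm_command:
  fingers: [1,1]
  dp:
    - [0,0,-0.002]
    - [0,0,-0.002]
  roll: [0,0]

```text
t: 2.85
eef_pos: [0.4951, -0.0643, 0.1184]
ee_rot: [3.13, 0.009, 2.994]
force: [-3.0, 2.6, 8.7]
width: 0.0006
```

Request:
arm_command:
  fingers: [1,1]
  dp:
    - [0,0,-0.0015]
    - [0,0,-0.001]
  roll: [0,0]

```text
t: 3.05
eef_pos: [0.4951, -0.0643, 0.1169]
ee_rot: [3.131, 0.009, 2.995]
force: [-6.7, 5.4, 15.8]
width: -0.0001
```

Request:
arm_command:
  fingers: [1,1]
  dp:
    - [0,0,-0.0012]
    - [0,0,-0.0008]
  roll: [0,0]

```text
t: 3.25
eef_pos: [0.4951, -0.0643, 0.1167]
ee_rot: [3.131, 0.01, 2.996]
force: [-4.9, 4.0, 11.4]
width: 0.0006
```

Request:
arm_command:
  fingers: [1,1]
  dp:
    - [0,0,-0.002]
    - [0,0,-0.002]
  roll: [0,0]

```text
t: 3.45
eef_pos: [0.4951, -0.0643, 0.1154]
ee_rot: [3.131, 0.011, 2.997]
force: [-10.3, 5.6, 23.7]
width: 0.0007
```

Request:
arm_command:
  fingers: [1,1,1,1,0.1,0.1,0.1,0.1]
  dp:
    - [0,0,0.01]
    - [0,0,0.04]
    - [0,0,0.04]
    - [-0.002,0.04,0.0]
    - [-0.002,0.045,0]
    - [-0.002,0.045,0]
    - [-0.002,0.045,0]
    - [-0.002,0.035,0]
  roll: [0,0,0,0,0,0,0,0]

```text
t: 4.25
eef_pos: [0.4852, 0.1468, 0.2109]
ee_rot: [3.132, 0.014, 2.988]
force: [0.4, 0.2, -0.6]
width: 0.0272
```

```bash
python3 - <<'E'
from station import *
import cv2
s=get_state();print(s['eef_pos'],s['ee_rot'],s['width'],s['force'])
w=grab_frame('wrist');a=grab_frame('scene')
cv2.imwrite('pics/w1.png',w)
cv2.imwrite('pics/s1.png',cv2.resize(a[180:380,200:400],None,fx=3,fy=3,interpolation=cv2.INTER_CUBIC))
E
```

```text
[0.48516478 0.14684015 0.21089137] [3.13197917 0.01403323 2.98770791] 0.027236877829979172 [ 0.40495276  0.2098005  -0.57972626]
```

View pics/w1.png

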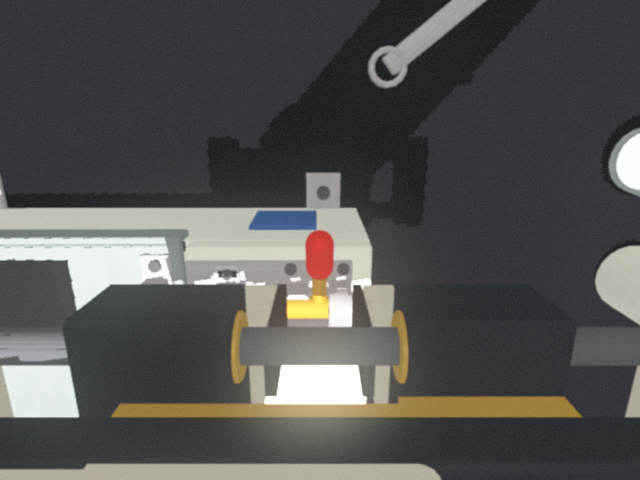

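View pics/s1.png

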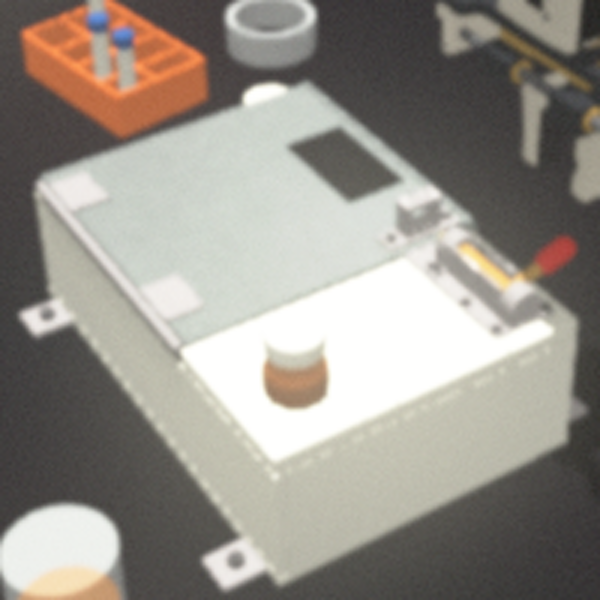

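```bash
python3 - <<'E'
from station import *
import numpy as np
from scipy.spatial.transform import Rotation as Ro
s=get_state();c=calibration('wrist');H=c['hand_eye'];R=Ro.from_euler('xyz',s['ee_rot']).as_matrix()
for X in [(.485,.147,.145),(.4803,.1477,.1505),(.4897,.1463,.1395)]:
    p=R.T@(np.array(X)-s['eef_pos']);q=H[:3,:3].T@(p-H[:3,3]);print(c['fx']*q[0]/q[2]+c['cx'],c['fy']*q[1]/q[2]+c['cy'])
E
```

```text
318.9782290340866 251.61841467739808
319.04046572165055 246.67279747361334
318.91939006711726 256.2940331700761
```

Request:
arm_command:
  fingers: [0.1,0.1,0.1,0.1,0.1,0.1]
  dp:
    - [0,0,0]
    - [0,0,-0.02]
    - [0,0,-0.025]
    - [0,0,-0.02]
    - [0,0,-0.014]
    - [0,0,0]
  roll: [0,0,0,0,0,0]

```text
t: 4.95
eef_pos: [0.4864, 0.1444, 0.1297]
ee_rot: [3.132, 0.016, 2.989]
force: [0.1, -0.1, 0.9]
width: 0.0392
```

Request:
arm_command:
  fingers: [0.1,0.8,0.8,0.8,0.8]
  dp:
    - [-0.001,0.0026,0.0]
    - [0,0,0]
    - [0,0,0]
    - [0,0,0]
    - [0,0,0]
  roll: [0.004,0,0,0,0]
  newtons: 12

```text
t: 5.45
eef_pos: [0.4871, 0.1465, 0.1326]
ee_rot: [3.13, 0.019, 2.991]
force: [0.4, 0.1, -1.3]
width: 0.0153
```

Request:
arm_command:
  fingers: [0.8,0.8,0.8,0.8]
  dp:
    - [0.0022,-0.0003,0.005]
    - [0.0025,-0.0004,0.0045]
    - [0.0032,-0.0005,0.004]
    - [0.0035,-0.0005,0.004]
  roll: [0,0,0,0]

```text
t: 5.85
eef_pos: [0.4983, 0.1447, 0.1509]
ee_rot: [3.13, 0.017, 2.991]
force: [1.8, 0.1, -4.6]
width: 0.0155
```

Request:
arm_command:
  fingers: [0.8,0.8,0.8,0.8]
  dp:
    - [0.0033,-0.0005,0.003]
    - [0.0034,-0.0005,0.0026]
    - [0.0037,-0.0005,0.002]
    - [0.0035,-0.0005,0.0015]
  roll: [0,0,0,0]

```text
t: 6.25
eef_pos: [0.5129, 0.1423, 0.1607]
ee_rot: [3.131, 0.016, 2.991]
force: [-0.8, 1.4, -2.8]
width: 0.015
```

```bash
python3 - <<'E'
from station import *
import cv2
s=get_state();print(s['eef_pos'],s['ee_rot'],s['width'],s['force'])
a=grab_frame('scene');w=grab_frame('wrist')
cv2.imwrite('pics/w2.png',w)
cv2.imwrite('pics/s2.png',cv2.resize(a[210:310,320:420],None,fx=6,fy=6,interpolation=cv2.INTER_CUBIC))
E
```

```text
[0.51293322 0.1423303  0.16067152] [3.13067415 0.01611592 2.99077037] 0.014995103781087713 [-0.80810276  1.35544814 -2.81770145]
```

View pics/w2.png

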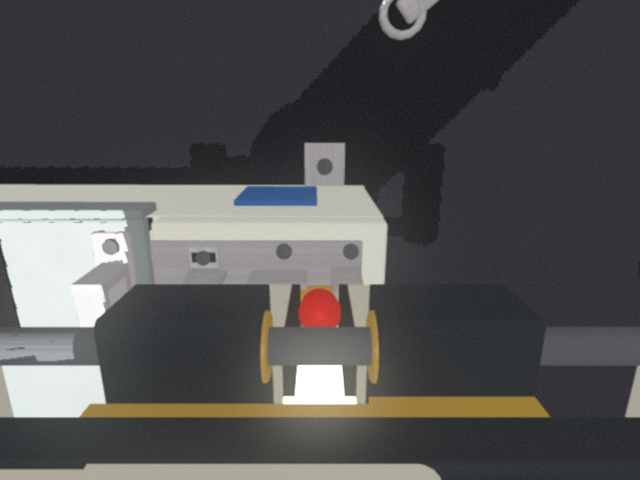

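View pics/s2.png

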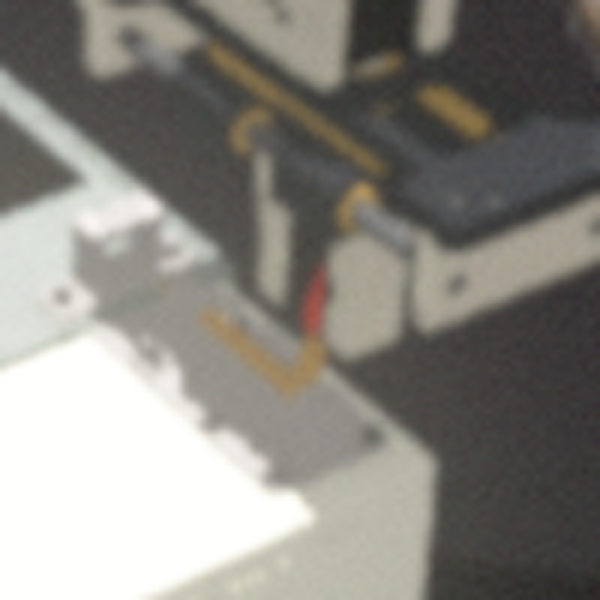

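Request:
arm_command:
  fingers: [0.8,0.8,0.8,0.8,0.8]
  dp:
    - [-0.0006,-0.004,0]
    - [-0.0006,-0.004,0]
    - [-0.0006,-0.004,0]
    - [-0.0006,-0.004,0]
    - [-0.0006,-0.004,0]
  roll: [0,0,0,0,0]

```text
t: 6.85
eef_pos: [0.5102, 0.1222, 0.1608]
ee_rot: [3.128, 0.018, 2.991]
force: [-0.8, 2.2, -2.2]
width: 0.0153
```

Request:
arm_command:
  fingers: [0.8,0.8,0.8,0.8]
  dp:
    - [-0.0005,-0.003,0]
    - [-0.0005,-0.003,0]
    - [-0.0005,-0.003,0]
    - [-0.0005,-0.003,0]
  roll: [0,0,0,0]

```text
t: 7.25
eef_pos: [0.5081, 0.1089, 0.1608]
ee_rot: [3.128, 0.018, 2.991]
force: [-0.5, 3.1, -2.8]
width: 0.0157
```

Request:
arm_command:
  fingers: [0.8,0.8,0.8]
  dp:
    - [-0.0004,-0.003,0]
    - [-0.0004,-0.003,0]
    - [-0.0003,-0.002,0]
  roll: [0,0,0]

```text
t: 7.55
eef_pos: [0.5072, 0.1009, 0.161]
ee_rot: [3.127, 0.018, 2.991]
force: [-1.4, 5.8, -2.8]
width: 0.0156
```

Request:
arm_command:
  fingers: [0.8,0.8]
  dp:
    - [-0.0003,-0.002,0]
    - [-0.0003,-0.002,0]
  roll: [0,0]

```text
t: 7.75
eef_pos: [0.5067, 0.097, 0.161]
ee_rot: [3.126, 0.019, 2.991]
force: [-0.4, 5.3, -2.9]
width: 0.0151
```

Request:
arm_command:
  fingers: [0.8,0.8]
  dp:
    - [-0.0003,-0.002,0]
    - [-0.0003,-0.002,0]
  roll: [0,0]

```text
t: 7.95
eef_pos: [0.508, 0.096, 0.1616]
ee_rot: [3.12, 0.022, 2.991]
force: [1.2, 13.9, -4.8]
width: 0.0155
```

Request:
arm_command:
  fingers: [0.8,0.8,0.8]
  dp:
    - [0.0,0.003,0]
    - [-0.0005,0.0027,-0.0005]
    - [0,0,0]
  roll: [0,0,0]

```text
t: 8.25
eef_pos: [0.5074, 0.0995, 0.1613]
ee_rot: [3.124, 0.022, 2.992]
force: [3.1, 2.1, -2.2]
width: 0.0155
```

Request:
arm_command:
  fingers: [0.8,0.8]
  dp:
    - [0,0.0022,0]
    - [0,0.001,0]
  roll: [0,0]

```text
t: 8.45
eef_pos: [0.5073, 0.1015, 0.1611]
ee_rot: [3.126, 0.022, 2.991]
force: [1.6, -3.8, -2.8]
width: 0.0151
```

Request:
arm_command:
  fingers: [0.8,0.8,0.8]
  dp:
    - [-0.0033,0.0005,-0.001]
    - [-0.0033,0.0005,-0.0014]
    - [-0.0032,0.0005,-0.0017]
  roll: [0,0,0]

```text
t: 8.75
eef_pos: [0.4978, 0.103, 0.1573]
ee_rot: [3.126, 0.024, 2.991]
force: [2.5, -3.1, -1.3]
width: 0.0157
```

Request:
arm_command:
  fingers: [0.8,0.8]
  dp:
    - [-0.0026,0.0004,-0.0015]
    - [-0.0026,0.0004,-0.002]
  roll: [0,0]

```text
t: 8.95
eef_pos: [0.4922, 0.1038, 0.1538]
ee_rot: [3.126, 0.024, 2.991]
force: [1.7, -3.3, 0.0]
width: 0.0154
```

Request:
arm_command:
  fingers: [0.8,0.8]
  dp:
    - [-0.002,0.0003,-0.0017]
    - [-0.0018,0.0003,-0.0017]
  roll: [0,0]

```text
t: 9.15
eef_pos: [0.488, 0.1045, 0.1503]
ee_rot: [3.125, 0.025, 2.992]
force: [1.0, -3.0, -0.9]
width: 0.0154
```

Request:
arm_command:
  fingers: [0.8,0.8,0.8,0.8]
  dp:
    - [-0.002,0.0003,-0.0022]
    - [-0.0019,0.0003,-0.0023]
    - [-0.0016,0.0002,-0.0024]
    - [-0.0016,0.0002,-0.0025]
  roll: [0,0,0,0]

```text
t: 9.55
eef_pos: [0.4804, 0.1057, 0.1405]
ee_rot: [3.125, 0.025, 2.992]
force: [2.5, -3.2, -0.2]
width: 0.0158
```

```bash
python3 - <<'E'
from station import *
import cv2
s=get_state();print(s['eef_pos'],s['force'])
a=grab_frame('scene')
cv2.imwrite('pics/s3.png',cv2.resize(a[210:310,320:420],None,fx=6,fy=6,interpolation=cv2.INTER_CUBIC))
E
```

```text
[0.48035778 0.1057243  0.14051177] [ 2.47439218 -3.157137   -0.16692072]
```

View pics/s3.png

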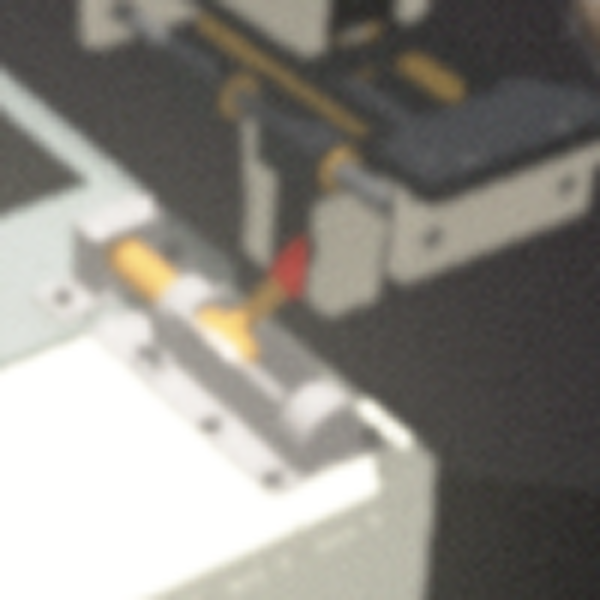

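Request:
arm_command:
  fingers: [0.8,0.8,0.8]
  dp:
    - [-0.0006,0.0001,-0.002]
    - [-0.0005,0.0001,-0.002]
    - [-0.0003,0,-0.002]
  roll: [0,0,0]

```text
t: 9.9
eef_pos: [0.4783, 0.1061, 0.1345]
ee_rot: [3.125, 0.024, 2.992]
force: [-4.4, -3.0, 16.7]
width: 0.0152
```

Request:
arm_command:
  fingers: [0.8,0.1,0.1,0.1,0.1]
  dp:
    - [0,0,0.001]
    - [0,0,0]
    - [0,0,0]
    - [0,0,0.01]
    - [0,0,0.02]
  roll: [0,0,0,0,0]

```text
t: 10.4
eef_pos: [0.4765, 0.1062, 0.1639]
ee_rot: [3.127, 0.02, 2.992]
force: [0.0, 0.3, 0.5]
width: 0.0379
```

Request:
arm_command:
  fingers: [0.1,0.1,0.1,0.1]
  dp:
    - [0,0,0.03]
    - [0,0,0.03]
    - [0,0,0.02]
    - [0,0,0]
  roll: [0,0,0,0]

```text
t: 10.8
eef_pos: [0.4771, 0.1071, 0.2515]
ee_rot: [3.124, 0.023, 2.992]
force: [0.1, -0.6, 0.5]
width: 0.0396
```

```bash
python3 - <<'E'
from station import *
import cv2
s=get_state();print(s['eef_pos'],s['force'],s['width'])
a=grab_frame('scene');w=grab_frame('wrist');t=grab_frame('top')
cv2.imwrite('pics/s4.png',cv2.resize(a[210:310,320:420],None,fx=6,fy=6,interpolation=cv2.INTER_CUBIC))
cv2.imwrite('pics/w4.png',w)
cv2.imwrite('pics/t4.png',t)
E
```

```text
[0.47706403 0.10709097 0.25145452] [ 0.12344908 -0.58538729  0.51574832] 0.03961134901117603
```

View pics/s4.png

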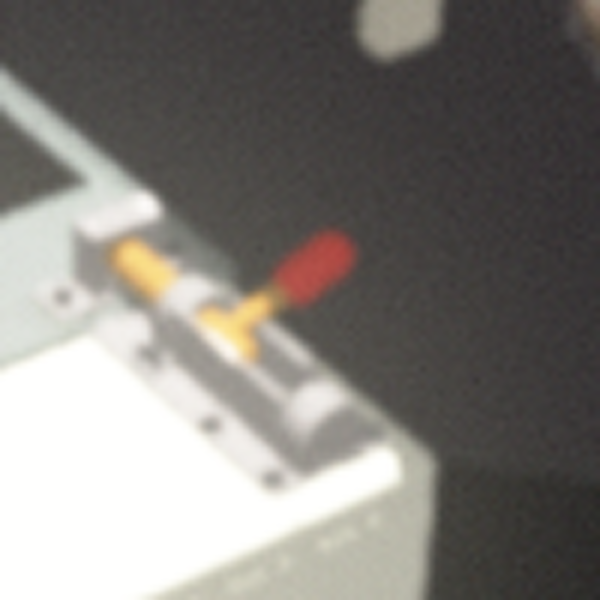

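View pics/w4.png

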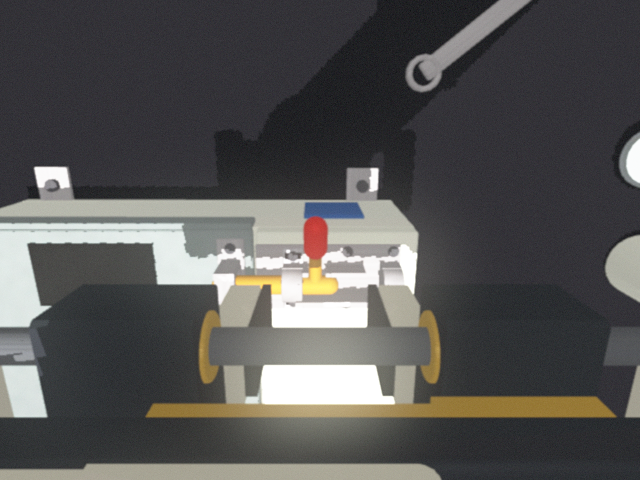

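View pics/t4.png

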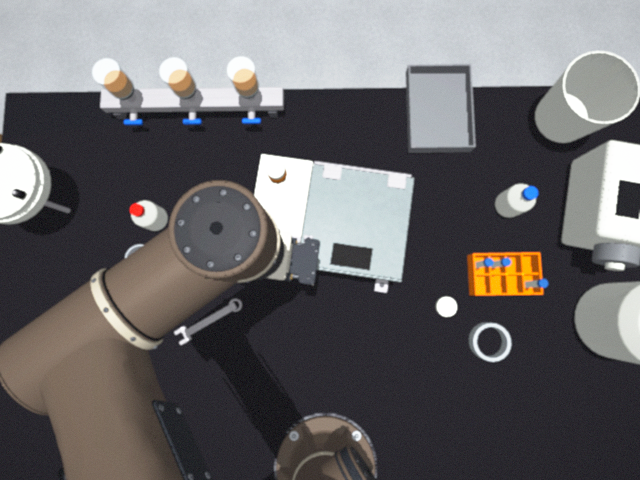

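```bash
python3 - <<'E'
from fit import *
from scipy.spatial.transform import Rotation as Ro
p=[0.58614774,-0.01472543,-0.14850683]
s=get_state();c=calibration('wrist');H=c['hand_eye'];R=Ro.from_euler('xyz',s['ee_rot']).as_matrix()
def wr(X):
    p=R.T@(X-s['eef_pos']);q=H[:3,:3].T@(p-H[:3,3]);return np.array([c['fx']*q[0]/q[2]+c['cx'],c['fy']*q[1]/q[2]+c['cy']])
for sl in(39,41,43):
  for th in(0,.15,.3,.7):
    o=[]
    for r in(26,42,58):
        X=W((-85-r*np.cos(th+.349),145-sl,131+r*np.sin(th+.349)),p); o+=[*(( proj('scene',X)-[320,210])*6).round(),*wr(X).round()]
    print(sl,th,o)
E
```

```text
39 0 [np.float64(287.0), np.float64(301.0), np.float64(323.0), np.float64(257.0), np.float64(321.0), np.float64(274.0), np.float64(324.0), np.float64(238.0), np.float64(356.0), np.float64(247.0), np.float64(324.0), np.float64(218.0)]
39 0.15 [np.float64(283.0), np.float64(295.0), np.float64(324.0), np.float64(261.0), np.float64(317.0), np.float64(263.0), np.float64(324.0), np.float64(244.0), np.float64(350.0), np.float64(232.0), np.float64(324.0), np.float64(227.0)]
39 0.3 [np.float64(279.0), np.float64(289.0), np.float64(324.0), np.float64(265.0), np.float64(310.0), np.float64(254.0), np.float64(324.0), np.float64(252.0), np.float64(340.0), np.float64(220.0), np.float64(325.0), np.float64(237.0)]
39 0.7 [np.float64(262.0), np.float64(281.0), np.float64(324.0), np.float64(280.0), np.float64(283.0), np.float64(241.0), np.float64(324.0), np.float64(277.0), np.float64(303.0), np.float64(200.0), np.float64(325.0), np.float64(273.0)]
41 0 [np.float64(283.0), np.float64(298.0), np.float64(320.0), np.float64(257.0), np.float64(318.0), np.float64(271.0), np.float64(321.0), np.float64(238.0),
[... 1028 characters left out ...]
[np.float64(276.0), np.float64(289.0), np.float64(318.0), np.float64(261.0), np.float64(309.0), np.float64(258.0), np.float64(318.0), np.float64(244.0), np.float64(342.0), np.float64(227.0), np.float64(318.0), np.float64(227.0)]
43 0.3 [np.float64(272.0), np.float64(283.0), np.float64(318.0), np.float64(265.0), np.float64(302.0), np.float64(249.0), np.float64(318.0), np.float64(252.0), np.float64(333.0), np.float64(214.0), np.float64(318.0), np.float64(237.0)]
43 0.7 [np.float64(255.0), np.float64(275.0), np.float64(318.0), np.float64(280.0), np.float64(275.0), np.float64(235.0), np.float64(318.0), np.float64(277.0), np.float64(296.0), np.float64(194.0), np.float64(318.0), np.float64(273.0)]
```

```bash
python3 -c "
from station import *
print(job_done())"
```

```text
the job is handed in; nothing more can be done
None
```

The locker is shut and bolted, and I handed the job in at about 11 s of the 72 s allowed.

- **Lid:** I pressed it down on the push pad to about 24 N, and the picture afterwards showed it shut.
- **Bolt:** I gripped the red handle lightly, lifted it to about 0.95 rad and slid the bolt through the keeper. Drag stayed under 6 N until the stop, which I felt once at about 14 N, roughly 47 mm along.
- **Locking notch:** I backed off 5.75 mm to about 41 mm. The handle went down into the notch with no contact on the wall. At the very bottom the force reached about 17 N before I eased off. That was a firmer seat than I intended, though with the handle already in the notch.
- **Last checks:** After letting go and raising the gripper about 0.1 m clear, the wrist picture put the handle turn at about 0. The scene picture agreed to within a few pixels. The bolt lay through the keeper with the lid flat. The loose objects visible in the top picture had not moved, though the arm partly hid the filter cup. The wrist force was under 1 N.
- **Position check:** The wrist and scene pictures put the bolt at about 41 to 45 mm, against 41 mm by feel. That is within the calibration error, and the handle being fully down confirms it is in the notch.

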